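# Weigh the filling tub on the counter scale

### The job

Weigh the tub that stands on the scale's left pan. Move the large weight from the ledge onto the empty right pan first, then small weights only until that pan comes down off its top stop, and then slide the brass poise along its bar until the beam is level, with the pointer resting in its notch. Keep any weight you do not need standing on the ledge, and do not disturb the tubs or the other things on the counter.

Things in the scene. Friction and masses are not known exactly. Their poses are not given: they have to be found in the camera images.
- scale: grey two-pan counter scale, fixed. Origin: centre of its foot. Own x points away from the robot, y (left) along the beam. Weight pan at y = -160 mm, load pan with the tub at +160; both stay horizontal, and where a load stands on them makes no difference. An upright pointer (tip 252 mm high) stands at the centre, in front of it (x = -21 to -12 mm, 66 mm wide) a white plate on two posts with a notch
- beam (a joint): tilt of the beam, rad: 0 = level, pointer in the middle of the notch (9 mm gap); positive = weight pan (right) low. Stops at -0.075 and +0.075; starts at -0.075, weight pan against its top stop. Between the stops it settles in about 1 s to 1.25 mrad per gram of imbalance (60 g reaches the stop). The pointer's tip moves 0.19 mm per mrad
- poise (a joint): place of the brass poise on its bar, m: 0 = middle, positive = towards the weight pan (right, scale -y); travel -0.04 to +0.04. Each mm towards the weight pan acts like 2 g more on that pan. Starts near the middle, stays where it is left, slides at about 1 N
- poise_knob (a point): middle of the upright round knob on the poise: 14 mm diameter, reaching 15 mm above and below this point; under it the poise block, 34 mm (scale x) by 32 mm (scale y). The bar lies along scale y at scale x = -125 mm; at level the knob's middle is 112 mm above the counter (up to 3 mm more or less when tilted)
- pan_w_top (a point): centre of the upper face of the weight pan, the right one: 160 mm (scale x) by 180 mm (scale y), rim 9 mm high on the far side and both ends, open toward the ledge; axes as the scale's. The face is 88 mm above the counter at level, 100 mm at the top stop
- pan_l_top (a point): centre of the upper face of the load pan, the left one, on which the tub stands; same size with a rim all round; moves opposite to the weight pan
- ledge (a point): centre of the top of the black weight ledge, fixed to the scale on the robot's side of the weight pan: 80 mm (scale x) by 180 mm (scale y), 102 mm above the counter, no rim; axes as the scale's. It ends 5 mm before the pan's open edge and 2 mm above the pan's face at its top stop, so weights can be slid straight across in scale +x
- big_c (a point): large steel weight, 200 g: round body 40 mm diameter, 20 mm high, with a neck and a knob 18 mm in diameter, 38 mm tall in all; this point is on its axis, 19 mm above its underside. The three weights start in a row on the ledge, 55 mm apart in scale y, in any order
- small_a_c (a point): a small steel weight, 100 g: round body 32 mm diameter and 16 mm high, neck, knob 15 mm diameter, 32 mm tall in all; this point is on its axis half-way up, 16 mm above its underside
- small_b_c (a point): the other small steel weight, 100 g, same as the first
- tub_1_c (a point): one of two look-alike lidded white tubs, 110 mm diameter, 68 mm tall; point on the axis half-way up. One stands on the load pan, the other waits on a wooden riser to the right; which is which varies. Each weighs 320 to 380 g
- tub_2_c (a point): the other tub
- sauce: red-capped sauce bottle, 56 mm wide, 170 mm tall, standing on the counter; origin at its foot
- cup: paper cup, 72 mm wide, 80 mm tall; origin at its foot
- brush: oil brush lying flat; origin about its middle
- spice: spice jar, 48 mm wide, 90 mm tall; origin at its foot
- shaker: plain metal shaker, 44 mm wide, 85 mm tall; origin at its foot
Things that resemble listed ones, but are neither listed nor needed, are in the scene too. What is shaped like the part that bears big_c but blue, green or red is not meant.

How it is judged:
By the outcome, as a careful person would: the job done as asked, in the order asked, and still so for the second after the job is handed in, with the robot touching nothing.
It also fails if it takes over 61 s, if anything falls off the work surface, if the arm or the gripper's body presses on something with over 40 N, if the wrist force passes 120 N, or if a joint passes its speed limit or range.

### The arm

A 6-joint arm with a two-finger parallel gripper is mounted at the origin on the work surface. World frame = base frame: x ahead of the robot, y to its left, z up, the work surface at z = 0. Lengths are in m, angles in rad, forces in N, time in s.
With the tool pointing down it reaches from about 0.15 to 0.775 m from the base axis. Payload 6.1 kg.
Tool frame: the origin (TCP) lies on the centre line of the jaws, within the pads' length; the fingertips stand 19 mm ahead of it and the grasp point (between the pads) is the TCP (bot.tip_extent is the distance from the TCP to the fingertips, in m); z points along the fingers, y is the line along which they close (so a half turn about z gives the same grasp; the last joint's range is limited). The gripper opens to 85 mm and grips with 20 to 120 N. Pads are 22 mm wide; open, the fingers measure 114 mm over their backs; the gripper's body (76 mm by 85 mm) begins 54 mm behind the grasp point. The pads swing forward as they close: fully open they stand 13 mm farther back than shut.
Start: joints at [1.224, 0.126, -0.04, 1.405, 0, 1.571], TCP at [0.178, 0.494, 0.25] pointing down, gripper open.
Joint ranges: [-2.72, 2.72], [-0.95, 1.95], [-1.27, 1.35], [-1.78, 2.02], [-1.46, 1.47], [-3.14, 3.14]. Speed limits (rad/s): [2.39, 2.39, 3.01, 3.14, 3.14, 3.14].

### API

Orientations are given as a rotation vector (axis times angle).
In Python, from workcell import sensors, cams, workorder, look_for, silhouettes, bot gives the robot as it stands.
- The arm moves only by the tool move_arm, never from a script. Its argument "rows" is a list that holds one entry, the list of rows, each a list of 5 numbers: the shift along the world's x, y, z in mm, then the turn about the world's z in degrees, then the finger opening in mm, from 0 to 85.4. In form: [[[tx, ty, tz, twist, fingers], ...]]. A call has 1 to 10 rows; each row shifts and turns the commanded pose from where the row before left it; what a row does not reach is not made up. A row lasts 1/8 s, in which the tool goes at most 62.5 mm and 10.7 degrees, less where a joint would pass 70% of its speed; a pose out of reach is approached as far as the arm can. A call with a gripper value outside its range is refused whole. The fingers move at their own pace and stop on an object; "force" is the grip in N (left out, the last holds). Time passes only in rows, so rows that do not move let the fingers close. It gives the time, the measured TCP pose, the force, the opening and the grip force at its end, in the units of the state.
- sensors.sense(): the state, without advancing time (a new reading comes with each control period).
- cams.snapshot(name): name is "scene" or "top"; returns (picture, depth): 400x640x3 uint8, red, green, blue; 400x640 float32, m along the optical axis (not along the pixel's ray), 0 where there is no reading.
- cams.camera_model(name): a dict with "camera_matrix" (3x3 intrinsics, pixels), "dist_coeffs" ([k1, k2, p1, p2, k3] as OpenCV has them; the pictures are not rectified), "T" (4x4, takes a point from camera to world coordinates). Camera axes: x right, y up, looking along -z (the intrinsics and any distortion apply to the point x, -y, -z); pixel columns grow to the right and rows downward; lengths in m; the calibration is good to about 2 mm. A picture is of the moment at which its call begins. camera_model takes no time and is no camera call.
- workorder.finish_job(): hands the job in; it is judged then, once.
Trained networks look in the newest picture that a camera, given by its name, has taken for a name from the list of things; names that differ only in an ending like _2 or _b are one class to them, and where a whole thing is asked for, a point or a joint stands for the part that bears it (a point fixed in the world has none). Each returns a list of dicts, best first, with "score" (0 to 1); they miss things now and then, are a little off and sometimes report something else, mostly with a low value. They report only what shows in the picture. A call takes as long as a camera call. They do not tell look-alikes from the thing itself.
- look_for(query, camera): "rect" ([centre column, centre row, width, height] in pixels, round what is visible of it).
- silhouettes(query, camera): "region" (400x640 bool, what is visible of it) and "rect" ([centre column, centre row, width, height] in pixels, round what is visible of it).
The state is a dict: "clock": time; "joint_pos": joint angles; "qd": joint speeds; "joint_efforts": joint torques, N m; "ee_pos": TCP position; "orientation": TCP orientation; "wrist_force": force on the tool from outside, world axes, zero at the start; "wrist_torque": the same for the moment, N m; "width": finger opening in m; "finger_force": force on a finger pad.
Only numpy, scipy, OpenCV 4.12 (cv2) and the standard library are available. Lean on these libraries where they do the work, as an engineer would, in place of code of your own. Each camera call takes 0.05 s, during which the arm holds its last target. There are 200 camera calls.

## Working session

There is one attempt and no reset: what is moved stays moved. The work goes in short steps, Python scripts to look and compute and a tool call to move; the robot and the scene stay as the last step left them, time stands still between calls to the robot, and variables do not carry over. Pictures are saved under pics/ and viewed, at most 10 in all, crops included, and the job is handed in when it is done.

Besides the shell and the picture viewer there is one more tool, called after "Request:" as a command line: name --argument value ..., lists and objects as JSON in quotes. move_arm: Moves the arm, as the interface text tells. Its arguments: {"type":"object","properties":{"rows":{"type":"array"},"force":{"type":"number"}},"required":["rows"]}

```bash
ls; mkdir -p pics; cat > h.py <<'E'
import numpy as np, cv2
from workcell import sensors, cams, workorder, look_for, silhouettes, bot
def snap(n,f=None):
    p,d=cams.snapshot(n)
    if f: cv2.imwrite('pics/'+f,p[:,:,::-1])
    return p,d
def toworld(n,uv,depth):
    m=cams.camera_model(n); uv=np.array(uv,float).reshape(-1,1,2)
    q=cv2.undistortPoints(uv,np.array(m['camera_matrix'],float),np.array(m['dist_coeffs'],float)).reshape(-1,2)
    d=np.asarray(depth,float).reshape(-1)
    P=np.c_[q[:,0]*d,-q[:,1]*d,-d,np.ones(len(d))]
    return (P@np.array(m['T']).T)[:,:3]
def cloud(n,d):
    v,u=np.mgrid[0:400,0:640]
    W=toworld(n,np.c_[u.ravel(),v.ravel()],d.ravel()).reshape(400,640,3)
    W[d==0]=np.nan
    return W
def topix(n,P):
    m=cams.camera_model(n); T=np.linalg.inv(np.array(m['T'])); P=np.atleast_2d(P)
    c=P@T[:3,:3].T+T[:3,3]; c=c*[1,-1,-1]
    return cv2.projectPoints(c,np.zeros(3),np.zeros(3),np.array(m['camera_matrix'],float),np.array(m['dist_coeffs'],float))[0].reshape(-1,2)
E
python3 - <<'E'
from h import *
for n in('scene','top'):
    p,d=snap(n,n+'0.png'); W=cloud(n,d)
    print(n,np.array(cams.camera_model(n)['T']).round(3).tolist())
    for q in('big_c','small_a_c','poise_knob','tub_1_c','scale'):
        for r in silhouettes(q,n)[:6]:
            g=r['region']; w=W[g]; w=w[np.isfinite(w[:,2])]
            print(q,round(r['score'],2),np.round(r['rect']).tolist(),np.median(w,0).round(3) if len(w) else '',np.percentile(w[:,2],97).round(3) if len(w) else '')
E
```

```text
pics
scene [[-0.313, -0.659, 0.684, 1.392], [0.95, -0.207, 0.235, 0.295], [-0.013, 0.723, 0.691, 0.978], [0.0, 0.0, 0.0, 1.0]]
big_c 0.73 [283.0, 177.0, 14.0, 13.0] [ 0.488 -0.128  0.121] 0.14
big_c 0.6 [224.0, 204.0, 15.0, 12.0] [ 0.546 -0.302  0.019] 0.039
big_c 0.43 [247.0, 184.0, 5.0, 9.0] [ 0.459 -0.28   0.021] 0.038
small_a_c 0.44 [299.0, 181.0, 7.0, 7.0] [ 0.49  -0.075  0.117] 0.134
poise_knob 0.72 [327.0, 213.0, 65.0, 49.0] [0.589 0.034 0.074] 0.118
tub_1_c 0.98 [388.0, 230.0, 46.0, 49.0] [0.616 0.205 0.142] 0.146
tub_1_c 0.24 [326.0, 213.0, 61.0, 45.0] [0.589 0.033 0.074] 0.175
scale 0.88 [323.0, 223.0, 196.0, 112.0] [ 0.618 -0.016  0.076] 0.158
top [[0.004, 0.995, -0.103, 0.447], [-1.0, 0.004, 0.001, -0.004], [0.001, 0.103, 0.995, 1.017], [0.0, 0.0, 0.0, 1.0]]
big_c 0.64 [418.0, 235.0, 18.0, 17.0] [ 0.449 -0.274  0.022] 0.041
big_c 0.63 [430.0, 201.0, 20.0, 16.0] [ 0.537 -0.304  0.022] 0.041
big_c 0.61 [371.0, 222.0, 20.0, 23.0] [ 0.478 -0.13   0.124] 0.143
big_c 0.48 [364.0, 265.0, 16.0, 16.0] [ 0.364 -0.119  0.022] 0.041
big_c 0.46 [322.0, 254.0, 13.0, 10.0] [ 0.391 -0.01   0.022] 0.041
poise_knob 0.61 [305.0, 227.0, 13.0, 14.0] [0.47  0.028 0.097] 0.129
tub_1_c 0.68 [238.0, 172.0, 48.0, 47.0] [0.592 0.2   0.145] 0.148
scale 0.94 [309.0, 191.0, 198.0, 99.0] [ 0.57  -0.045  0.099] 0.111
```

```bash
python3 - <<'E'
import cv2,numpy as np
a=cv2.imread('pics/top0.png')[120:300,180:460]; b=cv2.imread('pics/scene0.png')[130:290,200:440]
a=cv2.resize(a,None,fx=2.85,fy=2.85,interpolation=cv2.INTER_CUBIC)
cv2.imwrite('pics/ta.png',a)
cv2.imwrite('pics/sb.png',cv2.resize(b,None,fx=3.3,fy=3.3,interpolation=cv2.INTER_CUBIC))
E
```

```text
(no output)
```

View pics/ta.png

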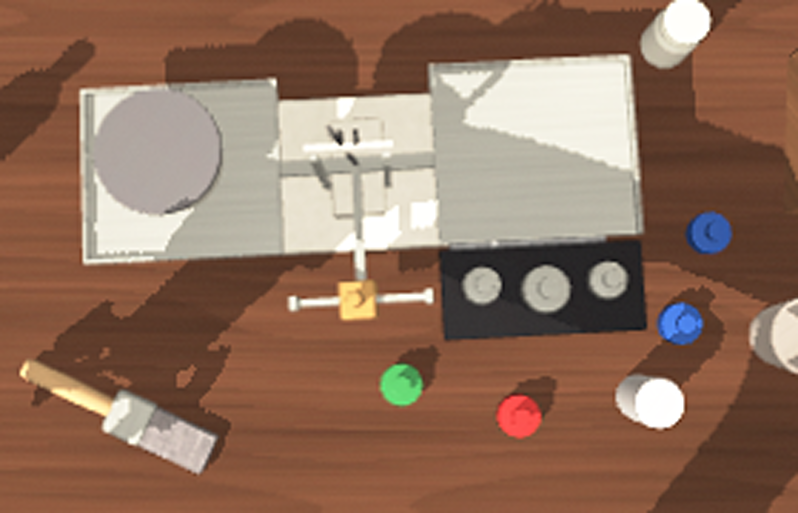

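View pics/sb.png

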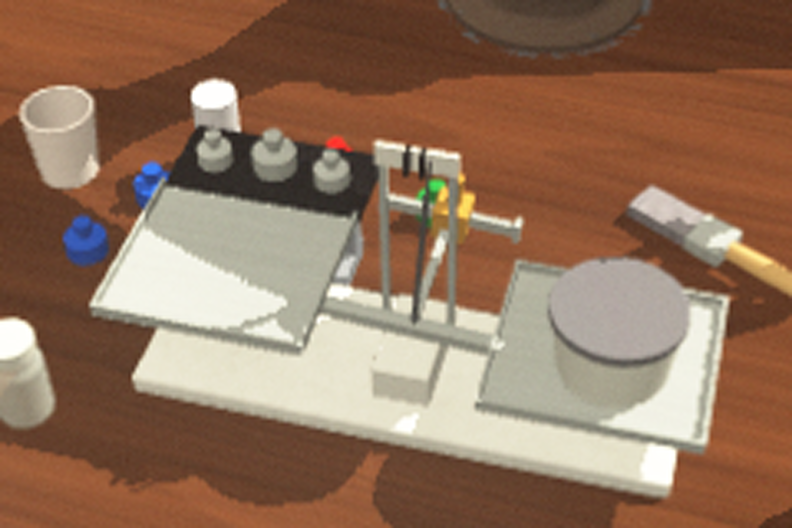

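The weights meant are the grey steel ones on the black ledge, in top-picture pixels (ta.png crop in brackets):
- **Large weight:** in the middle at about (371,221) [546,288].
- **Small weights:** at about (349,220) [481,285] and (393,218) [608,280].

The blue, green and red look-alikes stand on the counter and are not meant. The poise is at about (305,226), and the tub is on the left pan. Next I measure these accurately.

```bash
cat >> h.py <<'E'
def med(n,k=2):
    D=[];p=None
    for _ in range(k):
        p,d=cams.snapshot(n); D.append(d)
    return p,np.median(D,0).astype(np.float32)
E
python3 - <<'E'
from h import *
for n in ('top','scene'):
    p,d=med(n,3); W=cloud(n,d)
    def sel(x0,x1,y0,y1,z0,z1):
        return (W[...,0]>x0)&(W[...,0]<x1)&(W[...,1]>y0)&(W[...,1]<y1)&(W[...,2]>z0)&(W[...,2]<z1)
    dark=p.max(2)<60
    m=sel(.40,.56,-.25,-.02,.095,.109)&dark; r=cv2.minAreaRect(W[m][:,:2].astype(np.float32)*1000); print(n,'ledge',m.sum(),r,np.median(W[m][:,2]))
    m=sel(.5,.72,-.26,-.0,.092,.112)&~dark; r=cv2.minAreaRect(W[m][:,:2].astype(np.float32)*1000); print('panw',m.sum(),r,np.median(W[m][:,2]))
    m=sel(.5,.72,.05,.30,.06,.10)&~dark; r=cv2.minAreaRect(W[m][:,:2].astype(np.float32)*1000); print('panl',m.sum(),r,np.median(W[m][:,2]))
    for nm,y,zb,zt in(('sL',-.075,.118,.134),('big',-.13,.122,.140),('sR',-.185,.118,.134)):
        for z0,z1 in((zb-.006,zb+.004),(zt-.006,zt+.006),(.110,.15)):
            m=sel(.45,.53,y-.027,y+.027,z0,z1)
            if m.sum()>3:
                c,rr=cv2.minEnclosingCircle(W[m][:,:2].astype(np.float32)*1000)
                print(nm,m.sum(),np.round(c,1),round(rr,1),W[m].mean(0).round(4))
    m=sel(.40,.53,-.03,.09,.112,.135); print('knob',m.sum(),W[m].mean(0).round(4),W[m].min(0).round(3),W[m].max(0).round(3))
    m=sel(.40,.53,-.03,.09,.085,.112)&(p[...,2]<120)&(p[...,0]>150); print('block',m.sum(),np.median(W[m],0).round(4))
E
```

```text
top ledge 1625 ((477.8208312988281, -132.8284912109375), (79.11943817138672, 177.79591369628906), 3.564969062805176) 0.10315842523204544
panw 4508 ((603.6196899414062, -151.299560546875), (209.7506103515625, 228.93931579589844), 3.074246883392334) 0.10131750756514357
panl 2814 ((587.1809692382812, 167.30889892578125), (161.1648406982422, 234.8811492919922), 3.1545352935791016) 0.07703993694632127
sL 95 [481.4 -78.3] 15.4 [ 0.4814 -0.078   0.1194]
sL 32 [480.8 -78.3] 7.1 [ 0.4808 -0.0782  0.1347]
sL 130 [481.2 -78.4] 15.6 [ 0.4811 -0.0779  0.1231]
big 161 [ 478.4 -133.9] 20.0 [ 0.4783 -0.1327  0.1231]
big 48 [ 478.5 -133.7] 8.9 [ 0.4785 -0.1334  0.1406]
big 212 [ 478.4 -133.9] 20.0 [ 0.4782 -0.1326  0.1269]
sR 99 [ 486.6 -186.2] 15.9 [ 0.4864 -0.1842  0.1189]
sR 34 [ 486.7 -186.4] 7.6 [ 0.4863 -0.186   0.1346]
sR 137 [ 486.6 -186.2] 15.9 [ 0.4861 -0.1846  0.1227]
knob 28 [0.4687 0.0317 0.1259] [0.462 0.025 0.113] [0.475 0.039 0.13 ]
block 70 [0.4755 0.0232 0.098 ]
scene ledge 633 ((481.4198913574219, -131.92877197265625), (80.82744598388672, 178.98548889160156), 2.687244415283203) 0.1
[... 157 characters left out ...]
131 ((588.8704833984375, 165.95875549316406), (164.58108520507812, 232.72947692871094), 2.963834524154663) 0.0758358554244436
sL 60 [484.9 -76.1] 16.0 [ 0.4886 -0.0755  0.1173]
sL 20 [482.9 -77.1] 8.5 [ 0.4857 -0.0764  0.1326]
sL 91 [484.9 -76.1] 16.0 [ 0.4883 -0.0757  0.1207]
big 88 [ 482.1 -132.3] 20.3 [ 0.4858 -0.1304  0.121 ]
big 28 [ 480.7 -131.8] 9.7 [ 0.4817 -0.1314  0.1385]
big 145 [ 481.5 -131.6] 20.7 [ 0.4861 -0.1299  0.1238]
sR 58 [ 489.3 -186.3] 16.8 [ 0.4936 -0.1842  0.1167]
sR 21 [ 490.4 -188.3] 7.9 [ 0.4907 -0.1868  0.1326]
sR 87 [ 489.3 -186.3] 16.8 [ 0.4932 -0.1849  0.1208]
knob 11 [0.4729 0.0383 0.1217] [0.467 0.036 0.114] [0.477 0.04  0.127]
block 72 [0.4757 0.0379 0.0961]
```

```bash
python3 - <<'E'
from h import *
from scipy.spatial.transform import Rotation as R
s=sensors.sense(); print(s['clock'],s['ee_pos'],s['width'],s['joint_pos'],bot.tip_extent); print(R.from_rotvec(s['orientation']).as_matrix().round(3))
E
```

```text
0.9 [0.17843416 0.49372244 0.25030199] 0.08537502332136238 [ 1.22400045e+00  1.25778550e-01 -3.96082842e-02  1.40540370e+00
 -6.98489294e-06  1.57080201e+00] 0.019
[[-0.94  0.34  0.  ]
 [ 0.34  0.94  0.  ]
 [-0.    0.   -1.  ]]
```

Request:
move_arm --rows '[[[22, -46, 0, -6.7, 85], [22, -46, 0, -6.7, 85], [22, -46, 0, -6.7, 85], [22, -46, 0, -6.7, 85], [22, -46, 0, -6.7, 85], [22, -46, 0, -6.7, 85], [22, -46, 0, -6.7, 85], [22, -46, 0, -6.7, 85], [22, -46, 0, -6.7, 85], [22, -46, 0, -6.7, 85]]]' --force 30

```text
clock: 2.15
ee_pos: [0.3989, 0.0321, 0.2506]
orientation: [2.164, 2.277, 0.001]
wrist_force: [0.8, 0.8, 0.3]
width: 0.0849
finger_force: 0.0
```

Request:
move_arm --rows '[[[20.5, -41, 0, 0, 70], [20.5, -41, 0, 0, 70], [20.5, -41, 0, 0, 70], [20, -43, -10, 0, 70], [0, 0, -40, 0, 70], [0, 0, -40, 0, 70], [0, 0, -36, 0, 70], [0, 0, 0, 0, 70]]]'

```text
clock: 3.15
ee_pos: [0.478, -0.1318, 0.1219]
orientation: [-2.157, -2.278, 0.004]
wrist_force: [-0.2, 0.4, 1.6]
width: 0.0699
finger_force: 0.0
```

Request:
move_arm --rows '[[[1, 0, 1, 0, 30], [0, 0, 0, 0, 30], [0, 0, 0, 0, 30], [0, 0, 0, 0, 30], [0, 0, 0, 0, 30]]]'

```text
clock: 3.78
ee_pos: [0.482, -0.1326, 0.1277]
orientation: [2.158, 2.279, 0.002]
wrist_force: [-1.9, 0.2, 5.7]
width: 0.038
finger_force: 29.9
```

Request:
move_arm --rows '[[[0, 0, 6, 0, 30], [0, 0, 8, 0, 30], [0, 0, 0, 0, 30]]]'

```text
clock: 4.15
ee_pos: [0.4815, -0.1324, 0.1403]
orientation: [2.159, 2.28, 0.001]
wrist_force: [0.0, 0.5, -2.1]
width: 0.0383
finger_force: 30.5
```

```bash
python3 - <<'E'
from h import *
p,d=snap('scene'); a=cv2.resize(p[130:290,200:440,::-1],None,fx=3,fy=3,interpolation=cv2.INTER_CUBIC); cv2.imwrite('pics/g1.png',a)
E
```

```text
(no output)
```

View pics/g1.png

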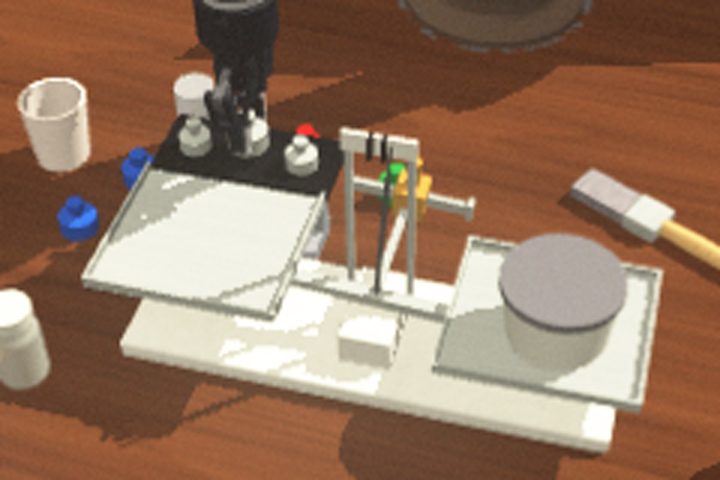

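The picture shows the large weight held between the fingers at about (245,130) of the crop, lifted, with both small weights still standing. The 2 N of extra load confirms the grip. I carry it over to the pan.

Request:
move_arm --rows '[[[22.5, 1, 0, 0, 30], [22.5, 1.5, 0, 0, 30], [22.5, 1, 0, 0, 30], [22.5, 1.5, 0, 0, 30], [0, 0, -7, 0, 30], [0, 0, -5, 0, 30], [0, 0, 0, 0, 30]]]'

```text
clock: 5.08
ee_pos: [0.5698, -0.1272, 0.1267]
orientation: [-2.159, -2.28, 0.001]
wrist_force: [0.1, 0.2, -1.6]
width: 0.0383
finger_force: 30.7
```

Request:
move_arm --rows '[[[0, 0, -1, 0, 30], [0, 0, 0, 0, 60], [0, 0, 0, 0, 60], [0, 0, 0, 0, 60], [0, 0, 25, 0, 60], [0, 0, 30, 0, 60], [-27, -19.5, 0, 0, 60], [-27, -20, 0, 0, 60], [-28, -20, 0, 0, 60], [0, 0, 0, 0, 60]]]'

```text
clock: 6.32
ee_pos: [0.4876, -0.1877, 0.1818]
orientation: [2.162, 2.278, -0.0]
wrist_force: [-0.2, 0.3, -0.3]
width: 0.0598
finger_force: 0.0
```

```bash
cat >> h.py <<'E'
O=np.array([595.7,34.]);c,s_=np.cos(np.radians(3.1)),np.sin(np.radians(3.1)); RS=np.array([[c,-s_],[s_,c]])
def insc(W):  # world cloud -> scale frame mm
    q=W*1000; q=q.copy(); q[...,:2]=(q[...,:2]-O)@RS; return q
def pans(n='top',k=3,show=True):
    p,d=med(n,k); S=insc(cloud(n,d))
    def z(x0,x1,y0,y1,lo=60,hi=116):
        m=(S[...,0]>x0)&(S[...,0]<x1)&(S[...,1]>y0)&(S[...,1]<y1)&(S[...,2]>lo)&(S[...,2]<hi); return np.median(S[m][:,2]),m.sum()
    w=z(5,65,-235,-85); l=z(-65,65,90,110); return w,l,p,S
E
python3 - <<'E'
from h import *
for n in('top','scene'):
    w,l,p,S=pans(n); print(n,w,l)
    for nm,x,y,zt in(('big',-38,-160,138),('sR',-125,-215,134),('sL',-125,-105,134)):
        m=(np.hypot(S[...,0]-x,S[...,1]-y)<30)&(S[...,2]>zt-6)&(S[...,2]<zt+5); 
        print(nm,m.sum(),S[m].mean(0).round(1) if m.any() else '', (S[m].mean(0)[:2]@RS.T+O).round(1) if m.any() else '')
    if n=='scene': cv2.imwrite('pics/g2.png',cv2.resize(p[130:290,200:440,::-1],None,fx=3,fy=3,interpolation=cv2.INTER_CUBIC))
E
```

```text
top (np.float64(101.14243991697074), np.int64(1344)) (np.float64(76.8985833336005), np.int64(376))
big 43 [ -34.6 -160.3  138.8] [ 569.8 -128. ]
sR 10 [-121.2 -209.1  134.7] [ 486.  -181.3]
sL 32 [-120.8 -105.9  134.8] [480.8 -78.2]
scene (np.float64(99.32658719243115), np.int64(879)) (np.float64(75.39612087865027), np.int64(250))
big 29 [ -30.7 -159.2  136.4] [ 573.7 -126.6]
sR 21 [-117.1 -214.5  132.4] [ 490.4 -186.5]
sL 20 [-115.6 -104.2  132.8] [485.9 -76.3]
```

View pics/g2.png

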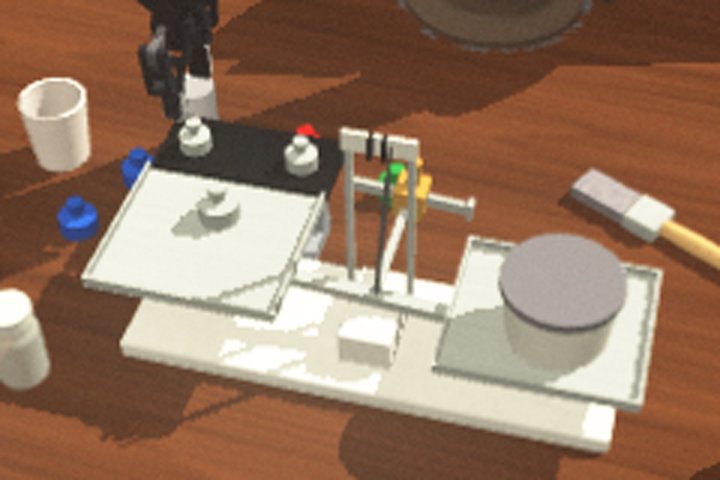

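The large weight stands upright on the right pan at about (220,205) of the crop, and both small weights are still on the ledge. I take the right-hand small weight next.

Request:
move_arm --rows '[[[0, 0.5, -30, 0, 60], [0, 0, -28, 0, 60], [0, 0, 0, 0, 60], [0, 0, 0, 0, 24], [0, 0, 0, 0, 24], [0, 0, 0, 0, 24], [0, 0, 0, 0, 24], [0, 0, 6, 0, 24], [0, 0, 6, 0, 24], [0, 0, 0, 0, 24]]]'

```text
clock: 7.88
ee_pos: [0.4892, -0.1864, 0.1359]
orientation: [2.159, 2.281, 0.0]
wrist_force: [0.4, 0.4, -1.3]
width: 0.0303
finger_force: 29.9
```

Request:
move_arm --rows '[[[29, 2, 0, 0, 24], [29, 1.5, 0, 0, 24], [29, 1.5, 0, 0, 24], [0, 0, -7, 0, 24], [0, 0, -6, 0, 24], [0, 0, 0, 0, 24], [0, 0, 0, 0, 55], [0, 0, 0, 0, 55], [0, 0, 30, 0, 55], [0, 0, 30, 0, 55]]]'

```text
clock: 9.12
ee_pos: [0.5756, -0.1813, 0.1831]
orientation: [-2.16, -2.281, 0.0]
wrist_force: [0.3, -0.6, 0.9]
width: 0.055
finger_force: 0.0
```

Request:
move_arm --rows '[[[-40, 10, 10, 0, 55], [-40, 40, 0, 0, 55], [-40, 40, 0, 0, 55], [0, 30, 0, 0, 55], [0, 0, 0, 0, 55], [0, 0, 0, 0, 55], [0, 0, 0, 0, 55], [0, 0, 0, 0, 55]]]'

```text
clock: 10.12
ee_pos: [0.4561, -0.0619, 0.1921]
orientation: [-2.161, -2.28, 0.001]
wrist_force: [0.4, 0.4, -0.1]
width: 0.0554
finger_force: 0.0
```

```bash
python3 - <<'E'
from h import *
print(sensors.sense()['ee_pos'])
for n in('top','scene'):
    w,l,p,S=pans(n); print(n,w,l)
    m=(abs(S[...,0]+125)<25)&(abs(S[...,1])<60)&(S[...,2]>113)&(S[...,2]<138)
    print('knob',m.sum(),S[m].mean(0).round(1),S[m].min(0).round(1),S[m].max(0).round(1)) if m.any() else 0
    if n=='scene': cv2.imwrite('pics/g3.png',cv2.resize(p[130:290,200:440,::-1],None,fx=3,fy=3,interpolation=cv2.INTER_CUBIC))
E
```

```text
[ 0.45614123 -0.06194105  0.19208305]
top (np.float64(95.68867475137245), np.int64(1330)) (np.float64(82.25691213464881), np.int64(383))
knob 27 [-126.6    3.1  127.3] [-133.3   -2.6  117.1] [-121.     9.8  130.4]
scene (np.float64(93.7967690060446), np.int64(884)) (np.float64(80.79624345934155), np.int64(254))
knob 9 [-121.9    5.8  120.8] [-124.5   -2.5  113.2] [-120.    10.3  128.1]
```

View pics/g3.png

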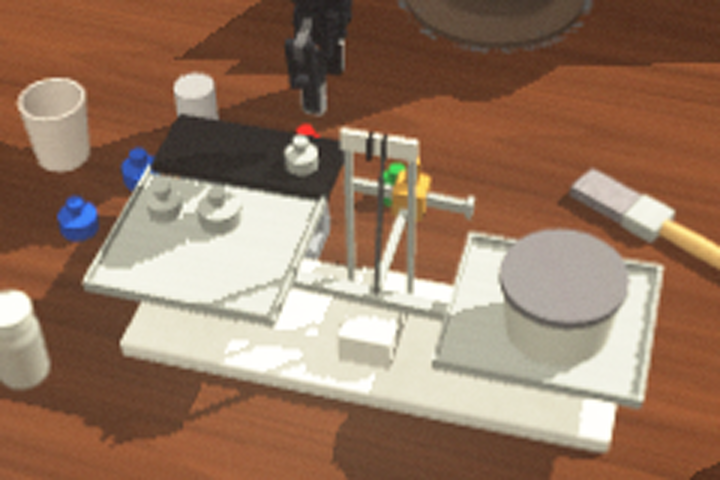

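The small weight at crop (165,195) and the large one stand on the pan. The pan has come off its stop and the pointer has moved; tilt is about -41 mrad, or about 33 g. The second small weight stays on the ledge, and the poise has to go about 16.5 mm to the right.

```bash
python3 - <<'E'
from h import *
w,l,p,S=pans('top',3); print(w,l)
for a,b in((-118,-95),(-100,-85),(-85,-60),(-60,-30)):
    m=(S[...,0]>a)&(S[...,0]<b)&(abs(S[...,1])<10)&(S[...,2]>30); print(a,b,m.sum(),np.percentile(S[m][:,2],[50,90,100]).round(1) if m.any() else '')
m=(abs(S[...,0]+125)<25)&(abs(S[...,1])<60)&(S[...,2]>123)&(S[...,2]<138); print(S[m].mean(0),m.sum())
E
```

```text
(np.float64(95.66119726477429), np.int64(1327)) (np.float64(82.53352650705403), np.int64(380))
-118 -95 48 [96.8 98.8 99.4]
-100 -85 23 [79.5 80.5 82. ]
-85 -60 30 [79.  80.4 81.1]
-60 -30 68 [77.4 80.4 81.8]
[-126.41169064    3.32292131  127.693026  ] 26
```

Request:
move_arm --rows '[[[5, 31, 0, 0, 40], [5, 31, 0, 0, 40], [4.5, 30.5, 0, 0, 40], [0, 0, 0, 0, 40]]]' --force 20

```text
clock: 11.08
ee_pos: [0.4706, 0.0326, 0.1922]
orientation: [-2.157, -2.284, -0.0]
wrist_force: [0.3, -0.8, -0.5]
width: 0.0398
finger_force: 0.0
```

Request:
move_arm --rows '[[[0, -1.5, -35, 0, 40], [0, 0, -25, 0, 40], [0, 0, -8.5, 0, 40], [0, 0, 0, 0, 10], [0, 0, 0, 0, 10], [0, 0, 0, 0, 10], [0, 0, 0, 0, 10]]]' --force 20

```text
clock: 11.95
ee_pos: [0.4696, 0.0295, 0.1245]
orientation: [-2.16, -2.281, 0.002]
wrist_force: [-5.6, -0.3, 1.5]
width: 0.013
finger_force: 20.9
```

Request:
move_arm --rows '[[[-0.5, -4, 0, 0, 10], [0.2, -4.3, 0, 0, 10], [0.3, -4, 0, 0, 10], [0.2, -4, 0, 0, 10], [0, 0, 0, 0, 10], [0, 0, 0, 0, 10], [0, 0, 0, 0, 40], [0, 0, 0, 0, 40], [0, 0, 30, 0, 40], [0, 0, 30, 0, 40]]]'

```text
clock: 13.2
ee_pos: [0.4708, 0.0133, 0.1843]
orientation: [2.16, 2.281, -0.0]
wrist_force: [0.7, -0.5, -0.3]
width: 0.0403
finger_force: 0.0
```

Request:
move_arm --rows '[[[-15, 0, 10, 0, 40], [0, 0, 0, 0, 40], [0, 0, 0, 0, 40], [0, 0, 0, 0, 40], [0, 0, 0, 0, 40], [0, 0, 0, 0, 40], [0, 0, 0, 0, 40], [0, 0, 0, 0, 40]]]'

```text
clock: 14.2
ee_pos: [0.4557, 0.0134, 0.1938]
orientation: [2.16, 2.281, -0.0]
wrist_force: [0.4, 0.2, -0.4]
width: 0.04
finger_force: 0.0
```

```bash
python3 - <<'E'
from h import *
print(sensors.sense()['ee_pos'])
for n,b in(('top',.24),('scene',-.07)):
    w,l,p,S=pans(n,5); print(n,w,l,'mrad',-(w[0]-l[0]-b)/.32)
    m=(abs(S[...,0]+125)<25)&(abs(S[...,1])<60)&(S[...,2]>120)&(S[...,2]<138)
    print('knob',m.sum(),S[m].mean(0).round(1)) if m.any() else 0
    if n=='scene': cv2.imwrite('pics/g4.png',cv2.resize(p[140:240,230:390,::-1],None,fx=5,fy=5,interpolation=cv2.INTER_CUBIC))
E
```

```text
[0.45567791 0.01343307 0.19377578]
top (np.float64(89.75586527495832), np.int64(1320)) (np.float64(88.34476234986988), np.int64(213)) mrad -3.659696640901384
scene (np.float64(88.0437483301415), np.int64(873)) (np.float64(86.52440895126834), np.int64(257)) mrad -4.966685558978611
knob 11 [-119.7  -12.1  124.2]
```

View pics/g4.png

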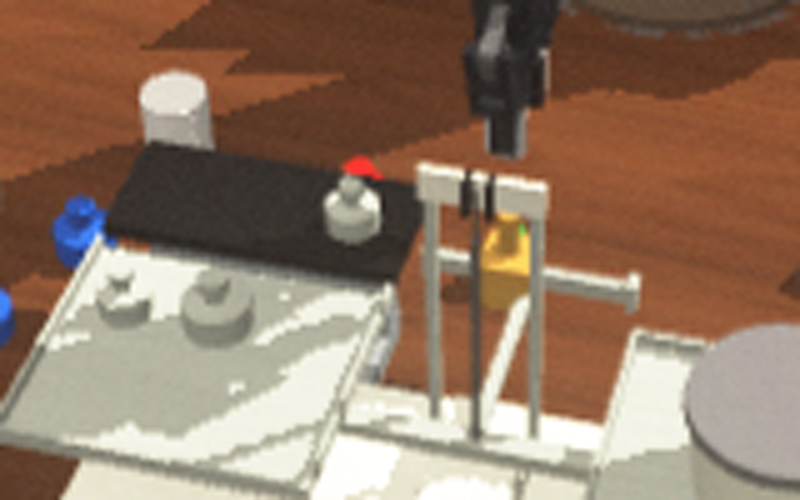

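The pointer is nearly in the notch gap (475,195 in the crop), and the tilt is about -4.3 mrad. About 1.7 mm more of poise is needed.

Request:
move_arm --rows '[[[14.5, 0, -10, 0, 40], [0, 0, -30, 0, 40], [0, 0, -30, 0, 40], [0, 0, 0, 0, 40], [0, 0, 0, 0, 10], [0, 0, 0, 0, 10], [0, 0, 0, 0, 10], [0, 0, 0, 0, 10]]]'

```text
clock: 15.7
ee_pos: [0.4704, 0.0133, 0.1248]
orientation: [2.159, 2.28, 0.001]
wrist_force: [-3.0, -1.3, 5.7]
width: 0.013
finger_force: 20.9
```

Request:
move_arm --rows '[[[0, -0.9, 0, 0, 10], [0, -0.8, 0, 0, 10], [0, 0, 0, 0, 10], [0, 0, 0, 0, 10], [0, 0, 0, 0, 40], [0, 0, 0, 0, 40], [0, 0, 30, 0, 40], [0, 0, 30, 0, 40]]]'

```text
clock: 16.7
ee_pos: [0.47, 0.0117, 0.1841]
orientation: [-2.16, -2.281, 0.001]
wrist_force: [0.3, -0.1, -0.6]
width: 0.0403
finger_force: 0.0
```

Request:
move_arm --rows '[[[-40, 0, 30, 0, 40], [-40, 0, 10, 0, 40], [0, 0, 0, 0, 40], [0, 0, 0, 0, 40], [0, 0, 0, 0, 40], [0, 0, 0, 0, 40], [0, 0, 0, 0, 40], [0, 0, 0, 0, 40], [0, 0, 0, 0, 40], [0, 0, 0, 0, 40]]]'

```text
clock: 17.95
ee_pos: [0.3901, 0.0117, 0.2238]
orientation: [2.16, 2.281, 0.0]
wrist_force: [-0.1, 0.1, -0.2]
width: 0.0401
finger_force: 0.0
```

```bash
python3 - <<'E'
from h import *
print(sensors.sense()['ee_pos'],sensors.sense()['clock'])
for n,b in(('top',.24),('scene',-.07)):
    w,l,p,S=pans(n,8); print(n,w,l,'mrad',-(w[0]-l[0]-b)/.32)
    m=(abs(S[...,0]+125)<25)&(abs(S[...,1])<60)&(S[...,2]>120)&(S[...,2]<138)
    print('knob',m.sum(),S[m].mean(0).round(1)) if m.any() else 0
    if n=='scene': cv2.imwrite('pics/g5.png',cv2.resize(p[150:240,270:390,::-1],None,fx=6,fy=6,interpolation=cv2.INTER_CUBIC))
E
```

```text
[0.39014816 0.01174715 0.22383112] 17.95
top (np.float64(89.61203702009269), np.int64(1316)) (np.float64(88.54872824853754), np.int64(384)) mrad -2.5728399111098206
knob 24 [-126.2  -14.7  127.9]
scene (np.float64(87.83440136061094), np.int64(871)) (np.float64(86.89662884681849), np.int64(256)) mrad -3.149289105601415
knob 14 [-119.8  -12.8  123.8]
```

View pics/g5.png

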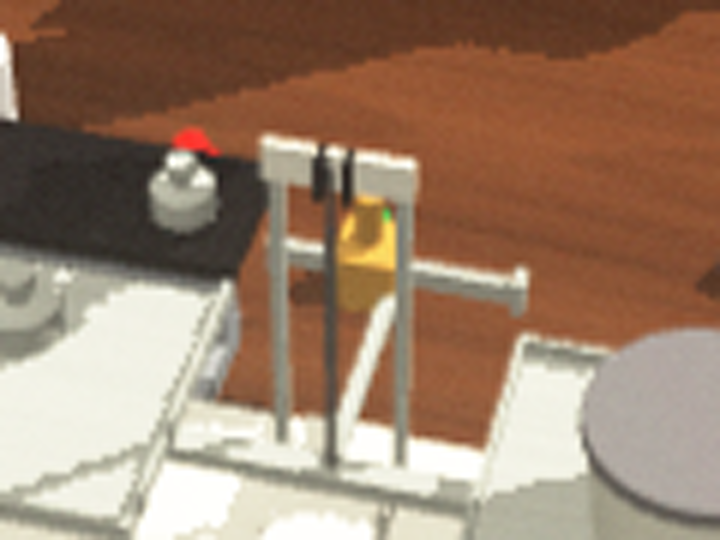

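Tilt is now about -2.9 mrad. Each grip loses about 1 mm to pad give, so I make one last fine correction by commanding 2.2 mm.

Request:
move_arm --rows '[[[40, 0, -10, 0, 40], [40, 0, -30, 0, 40], [0, 0, -30, 0, 40], [0, 0, -30, 0, 40], [0, 0, 0, 0, 40], [0, 0, 0, 0, 10], [0, 0, 0, 0, 10], [0, 0, 0, 0, 10], [0, 0, 0, 0, 10]]]'

```text
clock: 19.88
ee_pos: [0.4705, 0.0116, 0.1252]
orientation: [2.159, 2.28, 0.002]
wrist_force: [-3.3, -1.5, 5.6]
width: 0.0131
finger_force: 20.6
```

Request:
move_arm --rows '[[[0, -1.1, 0, 0, 10], [0, -1.1, 0, 0, 10], [0, 0, 0, 0, 10], [0, 0, 0, 0, 10], [0, 0, 0, 0, 40], [0, 0, 0, 0, 40], [0, 0, 30, 0, 40], [0, 0, 30, 0, 40]]]'

```text
clock: 20.88
ee_pos: [0.4699, 0.0095, 0.1841]
orientation: [-2.159, -2.281, 0.001]
wrist_force: [-0.0, 0.4, 0.8]
width: 0.0397
finger_force: 0.0
```

Request:
move_arm --rows '[[[-40, 0, 30, 0, 40], [-40, 0, 10, 0, 40], [0, 0, 0, 0, 40], [0, 0, 0, 0, 40], [0, 0, 0, 0, 40], [0, 0, 0, 0, 40], [0, 0, 0, 0, 40], [0, 0, 0, 0, 40], [0, 0, 0, 0, 40], [0, 0, 0, 0, 40]]]'

```text
clock: 22.12
ee_pos: [0.3902, 0.0095, 0.2238]
orientation: [2.16, 2.281, 0.0]
wrist_force: [-0.2, -1.7, -0.0]
width: 0.0399
finger_force: 0.0
```

```bash
python3 - <<'E'
from h import *
for n,b in(('top',.24),('scene',-.07)):
    w,l,p,S=pans(n,8); print(n,w,l,'mrad',-(w[0]-l[0]-b)/.32)
    m=(abs(S[...,0]+125)<25)&(abs(S[...,1])<60)&(S[...,2]>120)&(S[...,2]<138)
    print('knob',m.sum(),S[m].mean(0).round(1)) if m.any() else 0
    if n=='scene': cv2.imwrite('pics/g6.png',cv2.resize(p[140:250,220:390,::-1],None,fx=4.7,fy=4.7,interpolation=cv2.INTER_CUBIC))
E
```

```text
top (np.float64(89.18476719469027), np.int64(1318)) (np.float64(88.98856178032882), np.int64(384)) mrad 0.13685808012048814
knob 25 [-126.9  -16.1  127.6]
scene (np.float64(87.36595738395548), np.int64(870)) (np.float64(87.31872607143198), np.int64(257)) mrad -0.36634785163591665
knob 13 [-120.3  -13.4  123.6]
```

View pics/g6.png

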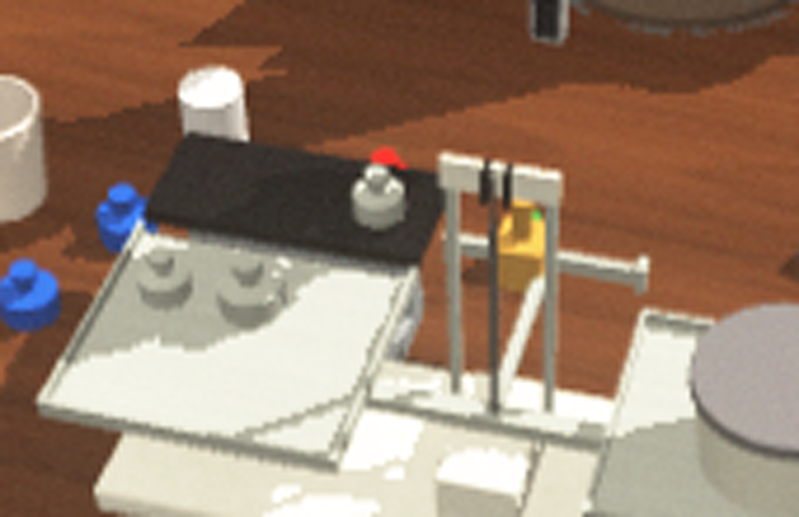

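The beam is level to within about 0.3 mrad. The pointer rests between the notch edges (495,180 in the crop), two weights stand on the pan and the spare on the ledge, and the robot is clear. I hand the job in.

```bash
python3 -c "
from h import *
print(workorder.finish_job())"
```

```text
the job is handed in; nothing more can be done
None
```

The tub is weighed and the job handed in: the large weight and one small weight are on the right pan, the spare small weight is on the ledge, and the poise is slid right until the beam measured level to within about 0.4 mrad, with the pointer in its notch.

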